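# Seat a glass blank in its nest and clamp it down

## Task

One of the two open toggle clamps in the middle of the bench has a flat glass blank lying in its nest, not yet pushed home. With the fingertips push the blank gently along the nest until its edge is home against the stop strip, then press that clamp's red grip all the way down so that its pad holds the glass, and withdraw. Do not lift the glass, leave the other, empty clamp open and untouched, and leave the things lying about where they are.

Things in the scene. Friction and masses are not known exactly. Their poses are not given: they have to be found in the camera images.
- job_clamp: fixed: clamp on a wooden block with the glass blank, red grip towards the robot. Origin on the bench, mid-width, 19 mm in from the block's grip-side end; x runs from the grip to the block's free end, z up. In its frame (m): block x -0.019 to 0.107, y +-0.036, top z 0.022. At the start the raised clamp arm reaches z 0.125; its pad is at x 0.06 to 0.09, z over 0.07.
- nest_stop (a point): middle of the foot of the stop face of job_clamp's nest: x 0.055, z 0.022 in the clamp's frame, its axes. The nest is a U of 4 mm high aluminium strip: stop strip across (its face looks to +x), side strips with inner faces at y +-0.0245 from here to the block's free end, which is open.
- glass_blank: loose: flat pale green glass blank, 66 mm long (its x), 46 mm wide (its y), 6 mm thick, about 45 g; origin at the centre of its underside. Lies in job_clamp's nest, x along the clamp's x, 7 to 14 mm short of the stop; slides easily. Home, its centre is at x 0.088 and its free end at x 0.121 in the clamp's frame, 14 mm past the block's end: the place to push.
- job_clamp_arm: job_clamp's swinging arm with the pad; its origin is job_clamp's origin and its axes turn with it. It is linked to the lever and follows it: when the lever is fully down the pad presses on the glass.
- lever_hinge (a point): point on the axis (clamp y) of job_clamp's lever: x 0.006, z 0.034 in the clamp's frame, with the clamp's axes.
- grip_point (a point): on the red grip of job_clamp (round, 18 mm thick), on its upper side, 12 mm from its end; turns with the lever, 0.103 from the hinge. Lever down: x -0.095, z 0.053 in the clamp's frame. Lever up at the start: about x -0.01 to 0, z 0.136, and this side faces +x, to the raised arm, with some 35 mm free between them.
- job_clamp_lever (a joint): rad: 0 = red grip fully down (clamp shut, rigid stop, friction keeps it); about 1.2 to 1.35 at the start (open, grip standing up). Moves with 3 to 6 N at the grip's end and stays where it is left; the pad meets the glass only in the last 0.02 rad, and about 8 N presses it fully home.
- toggle_clamp: fixed: the same kind of clamp with the same nest, but empty, left or right of job_clamp; to be left alone. Same frame as job_clamp.
- toggle_clamp_lever (a joint): rad: as job_clamp_lever, for the empty clamp; it starts open and stays open.
- glass_blue_bar: loose bystander: blue glass bar, 25x100x18 mm; origin at the centre of its underside.
- brass_weight_2: loose bystander: brass weight with a knob, 32 mm across, 28 mm high; origin at the centre of its underside.
- marker_2: loose bystander: white marker with a black cap, lying, 19x123x20 mm; origin at the centre of its underside.
- glass_octagon: loose bystander: teal glass block, octagonal, 55 mm across, 42 mm high; origin at the centre of its underside.
- cork_block: loose bystander: cork block, 50x85x30 mm; origin at the centre of its underside.
- pine_block: loose bystander: pine block, 45x70x45 mm; origin at the centre of its underside.
- polish_tin: loose bystander: round tin with a green lid, 77 mm across, 34 mm high; origin at the centre of its underside.
- dressing_stick: loose bystander: grey dressing stick, 25x100x25 mm; origin at the centre of its underside.

How it is judged:
On the way, in this order (a step that is already met when the one before it is completed fails the run):
1. the blank is pushed home against the stop strip (within 2.5 mm) while its clamp is still open (x of glass_blank in the frame of job_clamp between 0.0855 and 0.0905 m and angle between the x axis of glass_blank and the x axis of job_clamp, either way round below 0.08 rad and z of glass_blank in the frame of job_clamp below 0.026 m and value of joint job_clamp_lever above 0.9 rad), for 0.1 s.
2. the lever of that clamp is fully down and the pad presses on the glass (value of joint job_clamp_lever below 0.06 rad and contact force between job_clamp_arm and glass_blank above 1 N), for 0.2 s.
At the end, for the whole second after the job is handed in: The blank lies flat and at rest with its edge within 2.5 mm of the stop strip, its clamp's lever is down (within 0.06 rad) with the pad pressing on it with over 1 N, and the other clamp is still open (all of step 2 and x of glass_blank in the frame of job_clamp between 0.0855 and 0.0905 m and angle between the x axis of glass_blank and the x axis of job_clamp, either way round below 0.08 rad and z of glass_blank in the frame of job_clamp below 0.026 m and linear speed of glass_blank below 0.01 m/s and value of joint toggle_clamp_lever above 1.1 rad); the robot touches nothing.
It fails at once if the glass is pushed harder than 20 N with the fingers (contact force between the fingers and glass_blank above 20 N).
It fails at once if the glass blank is lifted out of its nest (over 8 mm) (z of glass_blank in the frame of job_clamp above 0.03 m).
It fails at once if the empty clamp is touched (contact force between any of the fingers, the arm and toggle_clamp above 0.5 N).
It fails at once if the empty clamp's lever is moved (value of joint toggle_clamp_lever below 1.1 rad).
It fails at once if a bystander is moved by more than 10 mm (distance of any of glass_blue_bar, brass_weight_2, marker_2, glass_octagon, cork_block, pine_block, polish_tin, dressing_stick from where it was at the start of the episode above 0.01 m).
It also fails if it takes over 45 s, if anything falls off the work surface, if the arm or the gripper's body presses on something with over 40 N, if the wrist force passes 120 N, or if a joint passes its speed limit or range.

## Robot

A 6-joint arm with a two-finger parallel gripper is mounted at the origin on a cart in front of the work surface, level with it; the furniture and walls round the work are solid. World frame = base frame: x ahead of the robot, y to its left, z up, the work surface at z = 0. Lengths are in m, angles in rad, forces in N, time in s.
With the tool pointing down it reaches from about 0.3 to 0.825 m from the base axis. Payload 5.4 kg.
Tool frame: the origin (TCP) lies at the very end of the fingers, on their centre line; the grasp point (between the pads) lies 19 mm behind it; z points along the fingers, y is the line along which they close (so a half turn about z gives the same grasp; the last joint's range is limited). The gripper opens to 92 mm and grips with 3 to 60 N. Pads are 20 mm wide; open, the fingers measure 128 mm over their backs; the gripper's body (75 mm by 189 mm) begins 69 mm behind the grasp point.
Start: joints at [-1.407, 0.158, 1.597, -0, 1.386, -0.21], TCP at [0.21, -0.535, 0.215] pointing down, gripper open.
Joint ranges: [-2.91, 2.91], [-0.94, 2.29], [0.18, 2.7], [-1.29, 4.43], [0.17, 2.64], [-3, 3]. Speed limits (rad/s): [2.57, 2.57, 3.14, 3.14, 3.14, 3.14].

## Interface

Orientations are given as a rotation vector (axis times angle).
In Python, from workcell import bot gives the robot as it stands. Calls block until the motion is done:
- bot.goto(position, orientation): joint-space move of the TCP to a pose.
- bot.line_to(position, rot=None, max_speed=0.15): straight line of the TCP; rot=None keeps the orientation; max_speed is the mean speed in m/s.
- bot.set_joints(angles): joint-space move.
- bot.set_gripper(opening, newtons=None): opening from 0.0 (shut) to 1.0 (fully open); newtons is the grip in N (None keeps the last); returns when the fingers have stopped.
- bot.hold(seconds).
- bot.inverse_kinematics(position, orientation): joint angles nearest the present ones, or None.
- bot.read_camera(name): name is "scene" or "top" or "wrist"; returns a dict with "pixels" (480x640x3 uint8, blue, green, red), "fx", "fy", "cx", "cy" (pixels), "R" (3x3) and "t" (3): a world point X has camera coordinates R X + t. Camera axes: x right, y down, z forward; pixel columns grow to the right and rows downward; lengths in m; the calibration is good to about 2 mm. A picture is of the moment at which its call begins. There is no depth.
A pose or a line that the arm cannot do raises bot.MotionError and nothing moves.
- bot.job_done(): hands the job in; it is judged then, once.
Readings, each from a call of its own:
- bot.current_clock(): time.
- bot.current_joints(): joint angles.
- bot.current_joint_vel(): joint speeds.
- bot.current_effort(): joint torques, N m.
- bot.current_ee_pos(): TCP position.
- bot.current_tool_rot(): TCP orientation.
- bot.current_contact_force(): force on the tool from outside, world axes, zero at the start.
- bot.current_ft_torque(): the same for the moment, N m.
- bot.current_opening(): opening from 0.0 (shut) to 1.0 (fully open).
- bot.current_grip_force(): force on a finger pad.
Only numpy, scipy, OpenCV 4.12 (cv2) and the standard library are available. Lean on these libraries where they do the work, as an engineer would, in place of code of your own. Each camera call takes 0.05 s, during which the arm holds its last target. There are 200 camera calls.

## Working session

There is one attempt and no reset: what is moved stays moved. The work goes in short steps, each a Python script; the robot and the scene stay as the last script left them, time stands still between calls to the robot, and variables do not carry over. Pictures are saved under pics/ and viewed, at most 10 in all, crops included, and the job is handed in when it is done.

```bash
mkdir -p pics; cat > h.py <<'E'
import numpy as np, cv2
from workcell import bot
def ray(c,u,v,z):
    R=np.array(c["R"]);t=np.array(c["t"]);o=-R.T@t
    d=R.T@np.array([(u-c["cx"])/c["fx"],(v-c["cy"])/c["fy"],1.])
    return o+d*(z-o[2])/d[2]
def proj(c,X):
    p=np.array(c["R"])@np.array(X)+np.array(c["t"]); return c["fx"]*p[0]/p[2]+c["cx"],c["fy"]*p[1]/p[2]+c["cy"]
def snap(n,f):
    c=bot.read_camera(n); cv2.imwrite("pics/%s.png"%f,c["pixels"]); np.save("pics/%s.npy"%f,c,allow_pickle=True); return c
E
python3 - <<'E'
from h import *
for n in("scene","top"):
    c=snap(n,n+"0"); print(n,-np.array(c["R"]).T@np.array(c["t"]),c["fx"])
E
```

```text
scene [0.00366469 0.95709941 0.90949623] 609.2091324217662
top [ 0.35675202 -0.01657829  1.11847117] 500.8098839196308
```

View pics/top0.png

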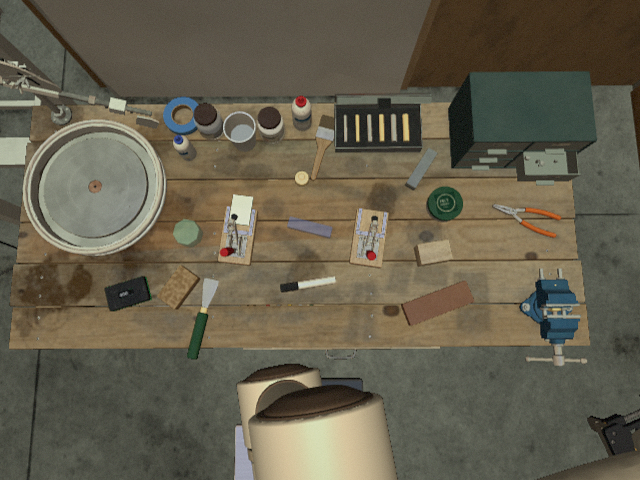

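View pics/scene0.png

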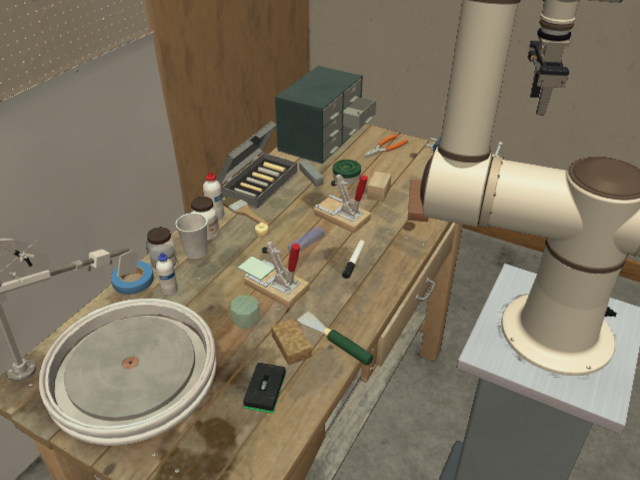

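The job clamp is the left one: glass at about (242,210) in the top view, block about (237,235), red grip (226,252). The empty one is on the right at (370,237).

```bash
python3 - <<'E'
from h import *
a=cv2.imread("pics/top0.png")[185:275,208:268]; b=cv2.imread("pics/scene0.png")[225:310,230:320]
a=cv2.resize(a,None,fx=6,fy=6,interpolation=cv2.INTER_CUBIC); b=cv2.resize(b,None,fx=4.8,fy=6.353,interpolation=cv2.INTER_CUBIC)
for i in range(0,60,10): cv2.putText(a,str(208+i),(i*6,10),0,.35,(0,0,255)); cv2.line(a,(i*6,0),(i*6,540),(0,0,255),1)
for i in range(0,90,10): cv2.putText(a,str(185+i),(0,i*6),0,.35,(0,0,255)); cv2.line(a,(0,i*6),(360,i*6),(0,0,255),1)
cv2.imwrite("pics/crop.png",np.hstack([a,b[:540]]))
c=np.load("pics/top0.npy",allow_pickle=True).item()
p=c["pixels"];h=cv2.cvtColor(p,cv2.COLOR_BGR2HSV)
m=((h[...,2]>195)&(h[...,1]<70)).astype(np.uint8); m[:185]=0;m[275:]=0;m[:,:208]=0;m[:,268:]=0
k=max(cv2.findContours(m,0,2)[0],key=cv2.contourArea); r=cv2.minAreaRect(k); print(r)
for q in cv2.boxPoints(r): print(q,ray(c,*q,.028))
print("bystanders", [(n,ray(c,u,v,.02)[:2].round(3)) for n,u,v in (("oct",187,232),("cork",179,286),("blue",309,228),("weight",302,178),("marker",308,284),("spat",207,290))])
E
```

```text
((240.5404510498047, 209.2369842529297), (19.691404342651367, 27.674407958984375), 8.746162414550781)
[228.70518 221.41617] [0.58639343 0.17772346 0.028     ]
[232.91328 194.06357] [0.64908719 0.16968334 0.028     ]
[252.37572 197.0578 ] [0.64179059 0.12583055 0.028     ]
[248.16762 224.4104 ] [0.57924466 0.13428462 0.028     ]
bystanders [('oct', array([0.565, 0.272])), ('cork', array([0.444, 0.285])), ('blue', array([ 0.572, -0.001])), ('weight', array([0.688, 0.015])), ('marker', array([0.447, 0.002])), ('spat', array([0.435, 0.223]))]
```

View pics/crop.png

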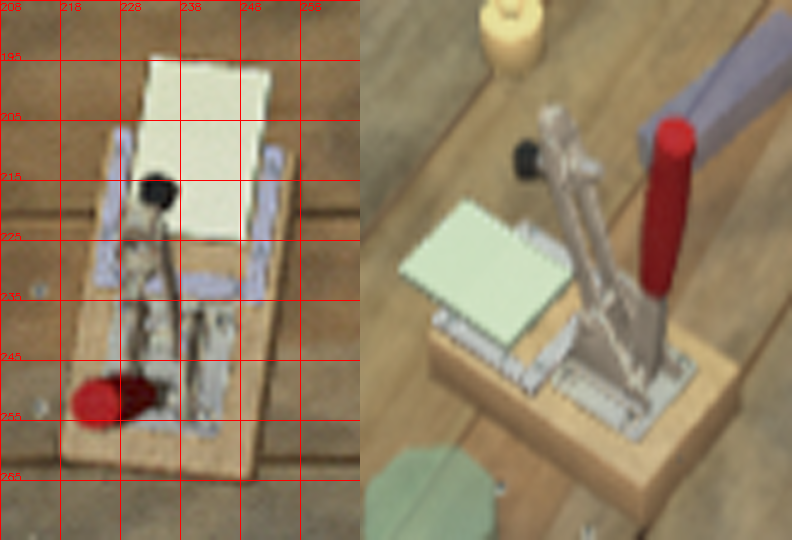

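Top crop: the nest is open upward. The glass corners are at (233,194), (252,197), (248,225) and (229,221), giving a size of 63x44 mm that fits the 66x46 mm blank. The block's near edge centre is at (233.7,263), yaw about -0.13 rad. The red grip end at (224,252), taken at z 0.148, lands on the clamp's midline. That puts the origin at about (0.515,0.1645) and the glass about 11 mm short of the stop. Now I move.

```bash
cat >> h.py <<'E'
from scipy.spatial.transform import Rotation as Ro
O=np.array([.515,.1645,0.]); YAW=-.13
C=Ro.from_euler('z',YAW)
def W(x,y,z): return O+C.apply([x,y,z])
def rot(tilt,s):   # tilt>0: body leans to clamp +x ; s=+-1 sense of tool y
    z=np.array([-np.sin(tilt),0,-np.cos(tilt)]); y=np.array([0,s,0.]); x=np.cross(y,z)
    return (C*Ro.from_matrix(np.column_stack([x,y,z]))).as_rotvec()
T=np.radians(15)
def tcp_push(xc,zc): return W(xc+.010*np.cos(T),0,zc-.010*np.sin(T))   # contact corner -> TCP
E
python3 - <<'E'
from h import *
c=np.load("pics/top0.npy",allow_pickle=True).item()
a=(ray(c,218,261.5,.022)+ray(c,249.5,264.5,.022))/2; print("near mid",a,W(-.019,0,.022), "right far",ray(c,257,210,.022),W(.107,-.036,.022))
print(Ro.from_rotvec(bot.current_tool_rot()).as_matrix().round(2).tolist())
for s in(1,-1):
  for p,t in((tcp_push(.15,.2),T),(tcp_push(.148,.025),T),(W(.025,0,.135),0),(W(-.09,0,.05),0)):
    q=bot.inverse_kinematics(p,rot(t,s)); print(s,None if q is None else np.round(q,2))
E
```

```text
near mid [0.49392975 0.16556387 0.022     ] [0.49616032 0.16696305 0.022     ] right far [0.61332693 0.11579107 0.022     ] [0.61643029 0.11493292 0.022     ]
[[0.93, 0.37, -0.0], [0.37, -0.93, 0.0], [0.0, -0.0, -1.0]]
1 [ 0.02  0.69  0.96  0.04  1.75 -1.42]
1 [ 0.02  0.83  1.09  0.04  1.48 -1.43]
1 [ 0.08  0.2   1.71  0.    1.23 -1.36]
1 [ 0.13  0.07  2.05  0.    1.02 -1.31]
-1 [0.02 0.69 0.96 0.04 1.75 1.72]
-1 [0.02 0.83 1.09 0.04 1.48 1.71]
-1 [0.08 0.2  1.71 0.   1.23 1.78]
-1 [0.13 0.07 2.05 0.   1.02 1.83]
```

```bash
sed -i 's/^O=.*; YAW/O=np.array([.5125,.164,0.]); YAW/' h.py
python3 - <<'E'
from h import *
c=bot.read_camera("wrist"); o=-np.array(c["R"]).T@np.array(c["t"])
cam=Ro.from_rotvec(bot.current_tool_rot()).inv().apply(o-bot.current_ee_pos()); print("cam in tool",cam.round(3))
s=1 if -cam[0]>0 else -1   # s=+1: tool x -> clamp -x ; keep camera on clamp +x side
print("s",s)
p=np.array(bot.current_ee_pos()); bot.line_to(p+[0,0,.12],max_speed=.3)
bot.set_gripper(0.)
bot.goto(tcp_push(.155,.2),rot(T,s))
print(bot.current_ee_pos(),tcp_push(.155,.2),bot.current_clock(),bot.current_contact_force())
snap("wrist","w1"); snap("scene","s1")
open("s.txt","w").write(str(s))
E
```

```text
cam in tool [ 0.077  0.    -0.17 ]
s -1
[0.6760375  0.1416635  0.19771877] [0.67576985 0.14265454 0.19741181] 4.9833 [-0.03928681 -0.05467727  0.3768629 ]
```

View pics/w1.png

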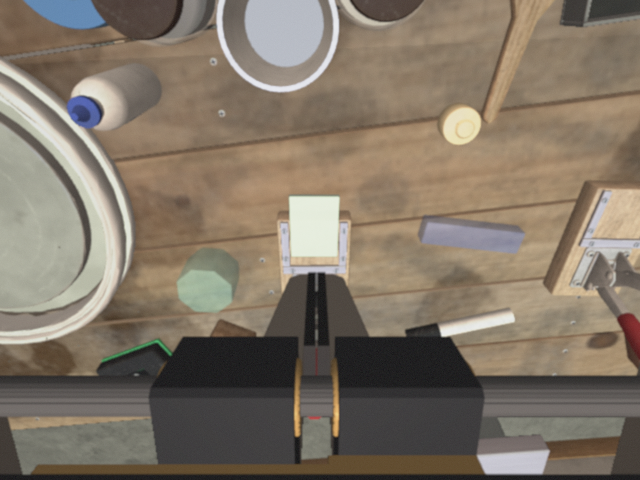

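View pics/s1.png

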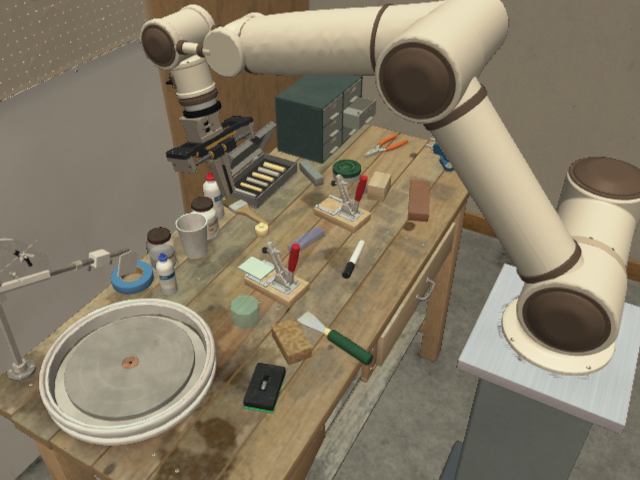

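The wrist view is clear: glass at (290-338,196-258), nest side strips at columns 284 and 344, stop strip at row 268. The tool is beyond the clamp, in line with it. I'll do a quick check by rays, then descend.

```bash
python3 - <<'E'
from h import *
c=np.load("pics/w1.npy",allow_pickle=True).item()
inv=lambda X: C.inv().apply(X-O).round(4)
h=cv2.cvtColor(c["pixels"],cv2.COLOR_BGR2HSV)
m=((h[...,2]>190)&(h[...,1]<60)).astype(np.uint8); m[:190]=0;m[270:]=0;m[:,:275]=0;m[:,355:]=0
r=cv2.minAreaRect(max(cv2.findContours(m,0,2)[0],key=cv2.contourArea))
for q in cv2.boxPoints(r): print("glass",q,inv(ray(c,*q,.028)))
for n,q in(("L end",(279,212)),("R end",(351,212)),("strip front",(283,264)),("strip front R",(340,264))): print(n,inv(ray(c,*q,.024)))
E
```

```text
glass [279. 196.] [0.1361 0.0316 0.028 ]
glass [348. 196.] [ 0.136  -0.0304  0.028 ]
glass [348. 269.] [ 0.0551 -0.0338  0.028 ]
glass [279. 269.] [0.0552 0.0357 0.028 ]
L end [0.1178 0.0329 0.024 ]
R end [ 0.1177 -0.0343  0.024 ]
strip front [0.0585 0.0318 0.024 ]
strip front R [ 0.0585 -0.0258  0.024 ]
```

```bash
python3 - <<'E'
from h import *
bot.line_to(tcp_push(.155,.08),max_speed=.12); bot.line_to(tcp_push(.155,.025),max_speed=.06)
bot.hold(.3); f0=np.array(bot.current_contact_force()); d=C.apply([1,0,0])
bot.line_to(tcp_push(.142,.025),max_speed=.05)
x=.142; log=[]
while x>.114:
    x-=.002 if x>.131 else .0006
    bot.line_to(tcp_push(x,.025),max_speed=.02)
    f=(np.array(bot.current_contact_force())-f0)@d; log.append((round(x,4),round(f,2)))
    if f>2.5: break
print(log,f0,bot.current_ee_pos(),tcp_push(x,.025),bot.current_clock())
c=snap("wrist","w2"); snap("scene","s2")
E
python3 - <<'E'
import cv2,numpy as np
a=cv2.imread("pics/w2.png"); b=cv2.imread("pics/s2.png")[210:310,210:330]
cv2.imwrite("pics/v2.png",np.hstack([cv2.resize(a[:,170:470],(375,600)),cv2.resize(b,(425,354)).copy() if 0 else cv2.copyMakeBorder(cv2.resize(b,(425,354)),0,246,0,0,0)]))
E
```

```text
[(0.14, np.float64(0.3)), (0.138, np.float64(-0.14)), (0.136, np.float64(0.56)), (0.134, np.float64(-0.04)), (0.132, np.float64(0.24)), (0.13, np.float64(0.39)), (0.1294, np.float64(0.54)), (0.1288, np.float64(-0.62)), (0.1282, np.float64(0.86)), (0.1276, np.float64(-1.08)), (0.127, np.float64(-0.54)), (0.1264, np.float64(-0.03)), (0.1258, np.float64(-0.41)), (0.1252, np.float64(-0.16)), (0.1246, np.float64(-0.85)), (0.124, np.float64(-0.06)), (0.1234, np.float64(-0.4)), (0.1228, np.float64(-0.34)), (0.1222, np.float64(1.93)), (0.1216, np.float64(2.94))] [ 0.05873918 -0.59202989 -0.04541495] [0.64329425 0.14698981 0.02271076] [0.64265168 0.14698432 0.02241181] 13.0083
```

View pics/v2.png

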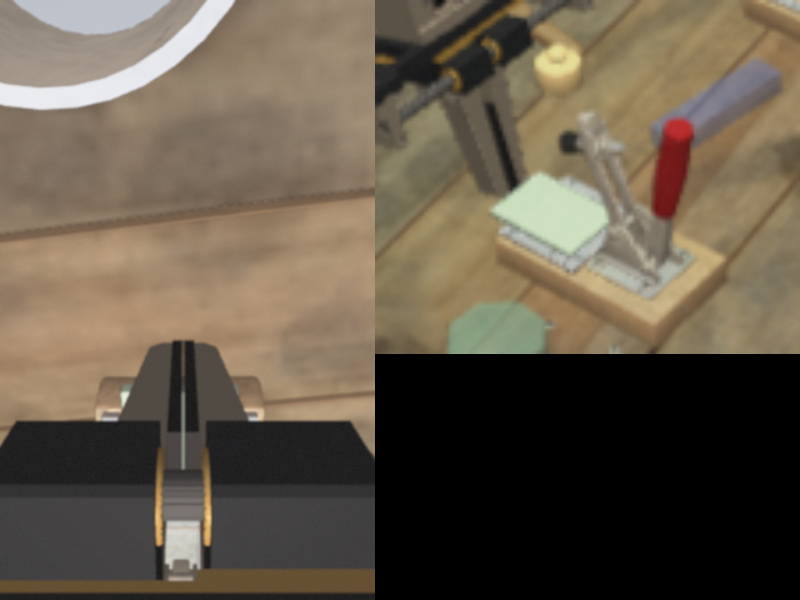

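Force rises at x 0.122, against a predicted 0.121, and the scene crop shows the glass up to the stop. Next I back off, check from the same viewpoint as before, and work the lever.

```bash
python3 - <<'E'
from h import *
s=-1
bot.line_to(tcp_push(.155,.027),max_speed=.08); bot.line_to(tcp_push(.155,.2),max_speed=.2)
c=snap("wrist","w3"); h=cv2.cvtColor(c["pixels"],cv2.COLOR_BGR2HSV)
m=(h[...,2]>190)&(h[...,1]<60); rows=np.where(m[190:270,305:325].mean(1)>.6)[0]+190
x=C.inv().apply(ray(c,314,rows.min(),.028)-O)[0]; print("free end",rows.min(),x)
assert x<.1275
bot.goto(W(.028,0,.23),rot(0,s)); bot.line_to(W(.028,0,.135),max_speed=.12)
bot.hold(.2); f0=np.array(bot.current_contact_force()); print("f0",f0,bot.current_ee_pos(),W(.028,0,.135),bot.current_clock())
snap("scene","s3"); snap("top","t3")
a=cv2.imread("pics/s3.png")[200:310,210:330]; b=cv2.imread("pics/t3.png")[185:275,208:268]
cv2.imwrite("pics/v3.png",np.hstack([cv2.resize(a,(400,500)),cv2.resize(b,(333,500))]))
E
```

```text
free end 208 0.12307699869868972
f0 [-0.34641279  0.51143802  0.14057214] [0.54089101 0.16042977 0.13595836] [0.54026373 0.16037024 0.135     ] 16.5917
```

View pics/v3.png

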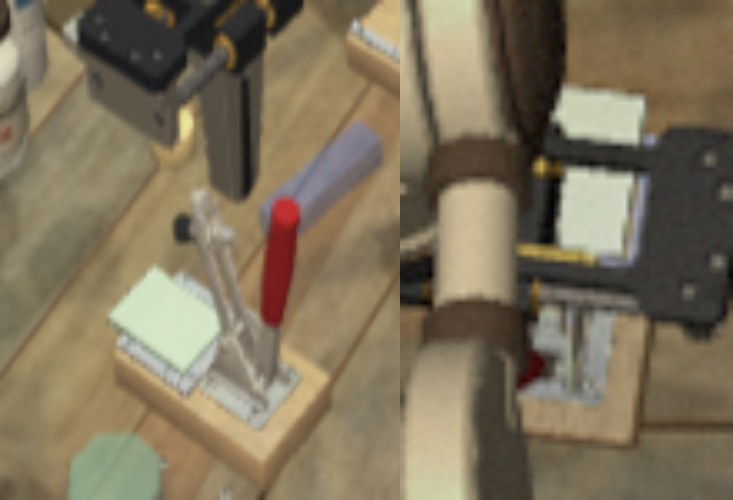

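The fingertip stands between the raised arm and the red grip, and the free end measures 0.123, so the glass is home. Now I sweep the lever down its arc.

```bash
python3 - <<'E'
from h import *
f0=np.array([-.35,.51,.14]); H=np.array([.006,.034])
def tcp(phi,dz=0):
    a=np.arctan2(.019,-.101)-phi; g=H+.103*np.array([np.cos(a),np.sin(a)])
    off=.010-.007*(1-min(phi,1.)); return W(g[0]+off,0,g[1]+dz)
log=[]
for phi in np.r_[np.arange(1.35,.05,-.1),.02]:
    bot.line_to(tcp(phi),max_speed=.06)
    f=C.inv().apply(np.array(bot.current_contact_force())-f0); log.append((round(phi,2),f.round(1).tolist()))
    if np.linalg.norm(f)>35: print("STOP"); break
else:
    dz=0
    while dz>-.012:
        dz-=.001; bot.line_to(tcp(0,dz),max_speed=.03)
        f=C.inv().apply(np.array(bot.current_contact_force())-f0); log.append((dz,f.round(1).tolist()))
        if f[2]>22: break
    bot.hold(.4); print("press",C.inv().apply(np.array(bot.current_contact_force())-f0))
print(*log,sep="\n"); print(C.inv().apply(np.array(bot.current_ee_pos())-O),bot.current_clock())
E
```

```text
press [-9.20270202 -3.7339957  24.77583936]
(np.float64(1.35), [-0.1, -0.8, 0.2])
(np.float64(1.25), [0.8, -0.2, 0.7])
(np.float64(1.15), [0.2, -0.5, -0.1])
(np.float64(1.05), [0.3, -0.4, -0.1])
(np.float64(0.95), [0.4, -0.2, 0.0])
(np.float64(0.85), [1.2, -0.5, 0.4])
(np.float64(0.75), [0.2, -0.2, -0.2])
(np.float64(0.65), [0.8, 0.2, 0.0])
(np.float64(0.55), [0.9, -0.6, -0.5])
(np.float64(0.45), [-0.0, -0.4, -1.1])
(np.float64(0.35), [0.7, -0.0, -0.3])
(np.float64(0.25), [1.0, -0.2, 0.9])
(np.float64(0.15), [0.1, -1.0, -0.6])
(np.float64(0.02), [0.7, 0.7, -0.5])
(-0.001, [-3.8, -1.7, 12.6])
(-0.002, [-6.2, -3.2, 19.3])
(-0.003, [-9.0, -3.9, 25.1])
[-9.22284268e-02  9.08356515e-05  5.25258852e-02] 22.5667
```

```bash
python3 - <<'E'
from h import *
p=np.array(bot.current_ee_pos())
c=snap("scene","s4"); cv2.imwrite("pics/v4.png",cv2.resize(c["pixels"][200:330,200:360],(800,600)))
E
```

```text
(no output)
```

View pics/v4.png

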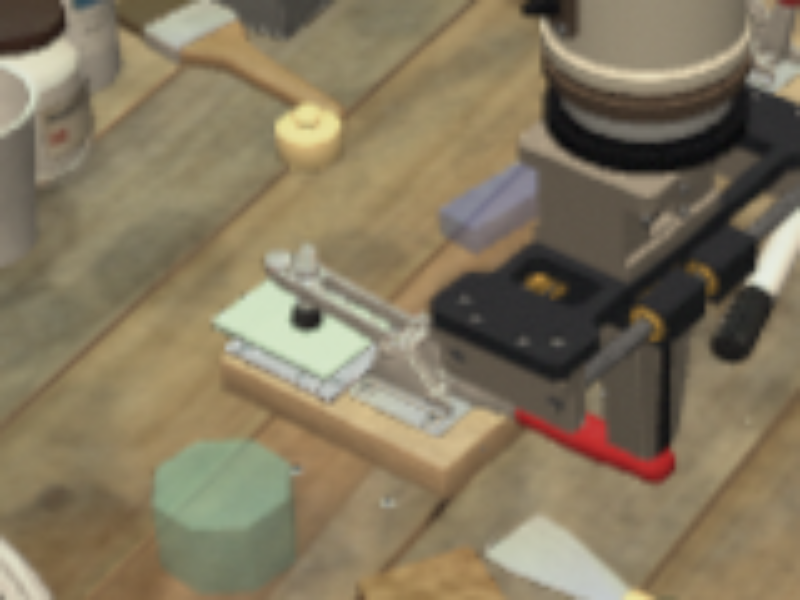

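The red grip is fully down under the fingertips and the black pad sits on the glass at (305,318). I'll withdraw and check once more.

```bash
python3 - <<'E'
from h import *
p=np.array(bot.current_ee_pos()); bot.line_to(p+[0,0,.02],max_speed=.05); bot.line_to(p+[0,0,.2],max_speed=.15)
bot.hold(.5); print(bot.current_contact_force(),bot.current_clock())
c=snap("scene","s5"); cv2.imwrite("pics/v5.png",cv2.resize(c["pixels"][200:330,200:360],(800,600)))
E
```

```text
[ 0.17009487  0.13969402 -0.62220161] 25.0667
```

View pics/v5.png

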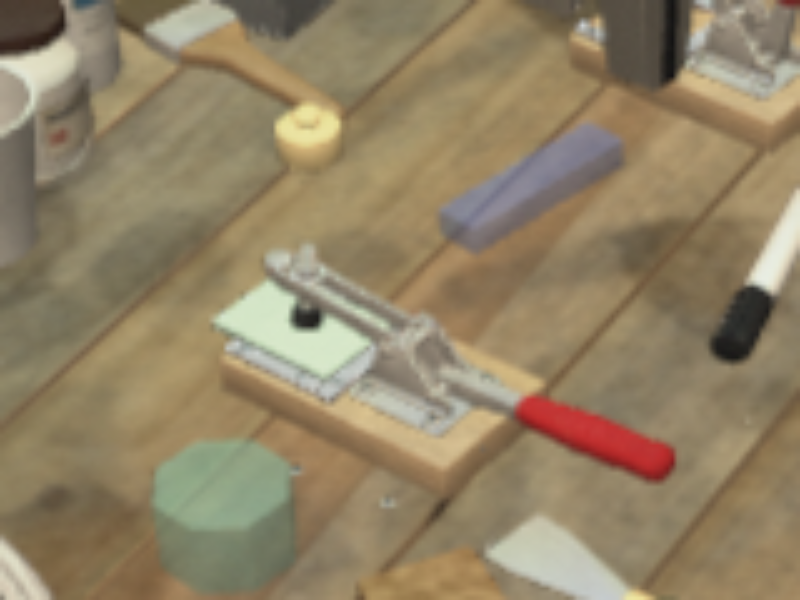

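The lever stays down, with the grip end at (655,462). The pad is on the glass, the robot is clear and the neighbouring items are in place.

```bash
python3 -c "
from workcell import bot
print(bot.job_done())"
```

```text
the job is handed in; nothing more can be done
None
```

I handed the job in at about 25 s on the clock: the glass is home against its stop and clamped, the robot is withdrawn, and the empty clamp and bystanders were left alone; the hand-in call returned no verdict.

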